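# Load the drilling jig and hold its guide arm on the mark

### The job

On the drilling jig, lay the round steel blank flat into the nest whose cavity matches its outline and let go of it. Then pinch the head of the telescoping guide arm so that the lock button on its side is pressed in, draw the arm out until its pointer stands at the mark line of that nest, guide bush over the blank, and finish while still holding it there with the button pressed. Leave the square blank, the jar and the wrench where they are.

Things in the scene. Friction and masses are not known exactly. Their poses are not given: they have to be found in the camera images.
- blank_center (a point): Centre of the loose round steel blank: a plain disc 44 mm in diameter, 20 mm thick, about 0.24 kg, lying flat on the bench (point is half-way up, 10 mm above its underside; z is its axis).
- nest_round: Steel nest block 66 x 64 x 20 mm (x, y, z) fixed on the jig, underside 10 mm and top 30 mm above the bench; in the middle of its top a round cavity 47 mm wide, 8 mm deep, rim chamfered: a seated blank stands 12 mm proud. Origin: centre of the underside; axes as the jig's. The two nest blocks stand in a row along y and may change places.
- jig: Fixed drilling jig: steel bed with 10 mm scale lines, sleeve and guide rail; at an angle on the bench, up to about 13 degrees. Axes: z up, +y the way the arm extends, +x from the nests to the arm's bar (90 mm from the cavities' centre line to the middle of the head). Origin on the bench, between nests and bar. The sleeve (top 71 mm above the bench) lies to -y of the head.
- nest_round_mark (a point): Centre of the round cavity at the level of the block's top. The nest's mark is a thin dark line on the block's top, at its edge towards the bar, along x through this point: at the mark, pointer and this point have the same place along y.
- nest_square: The other nest block, the same but with a square cavity 41 mm wide, too small for the round blank. Not used.
- head_grip (a point): Centre of the arm's head, 60 mm above the bench: a steel block 30 mm across (x), 40 mm along (y), 36 mm high; axes as the jig's. The black lock button, 16 mm wide, 18 mm high, stands 7 mm proud of the middle of its +x side (37 mm over head and button); the -x side is flat. Pinching the head across x, pads at this height, presses the button.
- pointer (a point): Point on the axis of the guide bush (ring 28 mm wide), 34 mm above the bench; the tip of the thin pointer blade under the bracket has the same place along y. Lies 90 mm to -x and 45 mm to +y of the head's centre and moves with the arm; axes as the jig's. The bracket lies 38 to 52 mm to +y of the head's centre, its top 65 mm above the bench.
- guide_arm (a joint): Extension of the telescoping arm, m: 0 fully in, 0.185 fully out, growing along +y. It starts at 0 to 0.03. Locked by a brake (some 40 N) unless the button is pressed; with the button in it slides against about 1.5 N and stays where it is.
- lock_button (a joint): Travel of the lock button into the head, m: 0 out (locked), 0.006 fully pressed. Spring: 8 N to start it, 10.4 N fully in; the brake is free from about 0.001 and comes on again when the button is let go.
- square_blank_center (a point): Centre (half-way up) of a loose square steel blank, 38 x 38 x 20 mm: a bystander, lies on the bench near the round one, the two may change places.
- jar: Bystander: closed white jar, 60 mm wide, 85 mm high, standing on the bench; origin at the centre of its underside.
- wrench: Bystander: wrench lying on the bench beyond the jig; origin on its underside.
There are look-alikes about, which are no part of the job. What is shaped like the part that bears blank_center but pink or yellow is not meant.

How it is judged:
By the outcome, as a careful person would: the job done as asked, in the order asked, and still so for the second after the job is handed in, while the arm keeps its last pose, push and grip.
It also fails if it takes over 51 s, if anything falls off the work surface, if the arm or the gripper's body presses on something with over 40 N, if the wrist force passes 120 N, or if a joint passes its speed limit or range.

### The arm

A 6-joint arm with a two-finger parallel gripper is mounted at the origin on the work surface. World frame = base frame: x ahead of the robot, y to its left, z up, the work surface at z = 0. Lengths are in m, angles in degrees, forces in N, time in s.
With the tool pointing down it reaches from about 0.3 to 0.75 m from the base axis. Payload 8.5 kg.
Tool frame: the origin (TCP) lies at the very end of the fingers, on their centre line; the grasp point (between the pads) lies 19 mm behind it (env.pinch_z is the distance from the TCP to the grasp point, in m); z points along the fingers, y is the line along which they close (so a half turn about z gives the same grasp; the last joint's range is limited). The gripper opens to 85 mm and grips with 20 to 120 N. Pads are 22 mm wide; open, the fingers measure 114 mm over their backs; the gripper's body (76 mm by 85 mm) begins 54 mm behind the grasp point. The pads swing forward as they close: fully open they stand 13 mm farther back than shut.
Start: joints at [60.201, 21.807, 74.336, -0, 83.858, -12.336], TCP at [0.165, 0.525, 0.231] pointing down, gripper open.
Joint ranges: [-178.18, 178.18], [-50.72, 133.34], [12.68, 142.11], [-81.47, 261.47], [9.98, 163.14], [-165.26, 165.26]. Speed limits (degrees/s): [136.94, 136.94, 180, 180, 180, 180].

### API

Orientations are given as a 3x3 rotation matrix whose columns are the frame's x, y, z axes.
In Python, from rig import env, viewer gives the robot as it stands.
- The arm moves only by the tool drive_tool, never from a script. Its argument "series" is a list of rows, each a list of 3 entries, a list of its own where there are three numbers: the shift along the tool's x, y, z in m, then the turn about the tool's z in degrees, then the finger opening in m, from 0 to 0.0854. A call has 1 to 20 rows; each row is the pose to reach, as a shift and turn from the pose commanded when the call began, along the tool's axes at that moment; what a row does not reach only later rows make up. A row lasts 1/10 s, in which the tool goes at most 50 mm and 8.59 degrees, less where a joint would pass 70% of its speed; a pose out of reach is approached as far as the arm can. A call with a gripper value outside its range is refused whole. The fingers move at their own pace and stop on an object; "newtons" is the grip in N (left out, the last holds). Time passes only in rows, so rows that repeat a pose let the fingers close. It gives the time, the measured TCP pose, the force, the opening and the grip force at its end, in the units of the state.
- env.observe(): the state, without advancing time (a new reading comes with each control period).
- viewer.get_image(name): name is "scene" or "side" or "wrist"; returns a dict with "img" (384x512x3 uint8, red, green, blue), "depth" (384x512 float32, m along the optical axis (not along the pixel's ray), 0 where there is no reading), "camera_matrix" (3x3 intrinsics, pixels), "rvec" (rotation vector, rad) and "tvec" (3), from world to camera coordinates, as OpenCV has them. Camera axes: x right, y down, z forward; pixel columns grow to the right and rows downward; lengths in m; the calibration is good to about 2 mm. A picture is of the moment at which its call begins.
- env.close_job(): hands the job in; it is judged then, once.
The state is a dict: "time_s": time; "q": joint angles; "qvel": joint speeds; "joint_efforts": joint torques, N m; "position": TCP position; "tool_rot": TCP orientation; "ft_force": force on the tool from outside, world axes, zero at the start; "wrist_torque": the same for the moment, N m; "grip_width": finger opening in m; "gripper_force": force on a finger pad.
Only numpy, scipy, OpenCV 4.12 (cv2) and the standard library are available. Lean on these libraries where they do the work, as an engineer would, in place of code of your own. Each camera call takes 0.05 s, during which the arm holds its last target. There are 200 camera calls.

## Working session

There is one attempt and no reset: what is moved stays moved. The work goes in short steps, Python scripts to look and compute and a tool call to move; the robot and the scene stay as the last step left them, time stands still between calls to the robot, and variables do not carry over. Pictures are saved under pics/ and viewed, at most 10 in all, crops included, and the job is handed in when it is done.

Besides the shell and the picture viewer there is one more tool, called after ">>>" as name([rows], argument=value, ...), one row to a line, values as JSON. drive_tool: Moves the arm, as the interface text tells. Its arguments: {"type":"object","properties":{"series":{"type":"array"},"newtons":{"type":"number"}},"required":["series"]}

```bash
mkdir -p pics; cat > h.py <<'E'
import numpy as np, cv2
from rig import env, viewer
def cam(n):
    d=viewer.get_image(n); d['R']=cv2.Rodrigues(np.array(d['rvec'],float))[0]; d['t']=np.array(d['tvec'],float).ravel(); d['K']=np.array(d['camera_matrix']); return d
def ray(d,u,v,z):
    c=-d['R'].T@d['t']; r=d['R'].T@np.linalg.inv(d['K'])@np.array([u,v,1.]); return c+r*(z-c[2])/r[2]
def proj(d,p):
    q=d['K']@(d['R']@np.array(p)+d['t']); return q[:2]/q[2]
def pts(d):
    h,w=d['depth'].shape; u,v=np.meshgrid(np.arange(w),np.arange(h)); z=d['depth']
    c=np.stack([(u-d['K'][0,2])/d['K'][0,0]*z,(v-d['K'][1,2])/d['K'][1,1]*z,z],-1)
    return (c-d['t'])@d['R']
def save(n,img,s=1): cv2.imwrite('pics/'+n,cv2.resize(img[...,::-1],None,fx=s,fy=s,interpolation=cv2.INTER_CUBIC))
E
python3 - <<'E'
from h import *
for n in ['scene','side','wrist']:
    d=cam(n); save(n+'.png',d['img'],1.5); np.savez('/tmp/'+n,**d)
    print(n,-d['R'].T@d['t'],d['R'][2])
s=env.observe(); print(s['time_s'],s['position'],s['tool_rot'],env.pinch_z)
E
```

```text
scene [0.95087679 0.37238625 0.82853665] [-0.39188068 -0.39657946 -0.83015316]
side [ 0.20020511 -1.09085115  0.75728763] [ 0.26779035  0.80982957 -0.52198122]
wrist [0.08439883 0.55048224 0.37436645] [ 0.3054349  -0.09699207 -0.94726029]
0.15 [0.16493458 0.52446641 0.23088804] [[-9.53911539e-01  3.00087498e-01 -5.18642497e-04]
 [ 3.00087860e-01  9.53911149e-01 -8.92279552e-04]
 [ 2.26976922e-04 -1.00679408e-03 -9.99999467e-01]] 0.0187
```

View pics/scene.png

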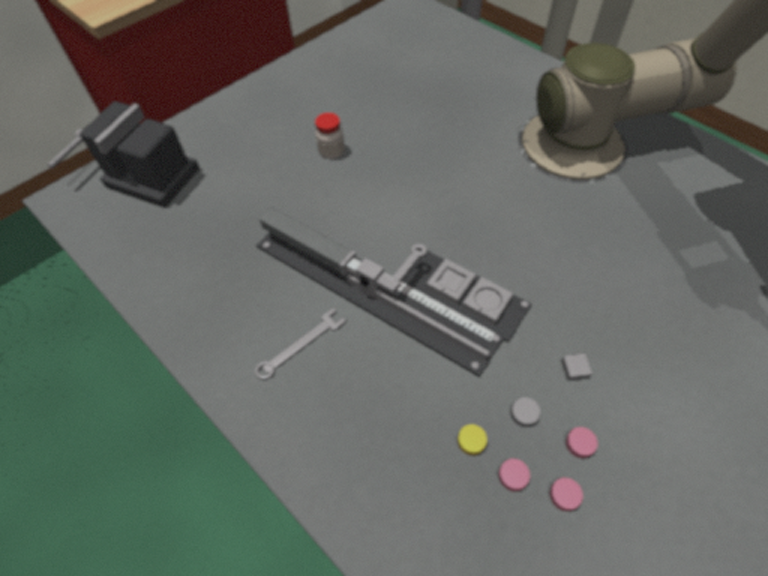

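View pics/side.png

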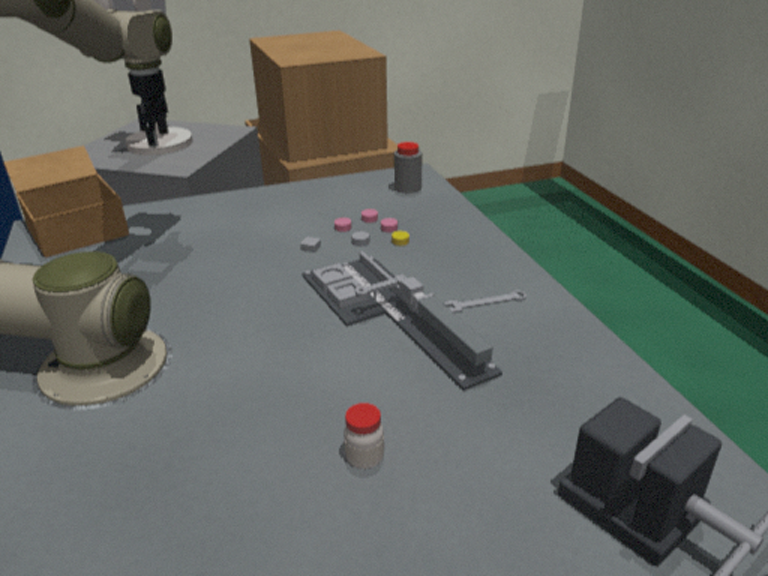

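The scene picture shows a grey disc at (526,411), a square blank at (577,366), yellow and pink discs as look-alikes at (473,439), (583,442), (515,474) and (567,494), the round nest at (490,298), the square nest at (452,278) and the head at about (372,270), all in ×1.5 pixels. The side view agrees: grey disc at (360,238), round nest at (330,272). The grey disc is the only plain steel round one.

```bash
python3 - <<'E'
from h import *
L=lambda n:dict(np.load('/tmp/%s.npz'%n))
d=L('scene')
f=lambda u,v,z:ray(d,u/1.5,v/1.5,z).round(4)
print('blank',f(526,408,.02),'sq',f(577,363,.02),'nestR',f(490,298,.03),'nestS',f(452,278,.03),'head',f(372,270,.078),'jar',f(328,122,.085))
for p in [(473,436),(583,440),(515,472),(567,492)]: print('look',f(*p,.02))
print('bed corners',f(480,373,.01),f(529,300,.01),f(258,243,.01))
P=pts(d); 
for v in range(168,196,3): print(v,[int(1000*P[v,u,2]) for u in range(228,285,3)])
a=d['img'][240:335,300:405]; save('crop1.png',a,5)
b=d['img'][135:255,165:360]; save('crop2.png',b,4)
E
```

```text
blank [0.5928 0.3021 0.02  ] sq [0.4711 0.3164 0.02  ] nestR [0.4761 0.1357 0.03  ] nestS [0.4898 0.0589 0.03  ] head [ 0.6004 -0.0334  0.078 ] jar [ 0.3976 -0.3726  0.085 ]
look [0.6854 0.2704 0.02  ]
look [0.574  0.3948 0.02  ]
look [0.6841 0.3492 0.02  ]
look [0.6547 0.4202 0.02  ]
bed corners [0.5919 0.21   0.01  ] [0.4188 0.1833 0.01  ] [ 0.6779 -0.2788  0.01  ]
168 [72, 69, 68, 66, 0, -2, -1, 0, -1, 0, 1, -1, 0, 0, -1, -1, 63, 64, 65]
171 [71, 74, 70, 56, 0, 0, -3, 0, -3, -2, 0, 828, -2, -3, -2, 63, 63, 62, 56]
174 [70, 70, 62, 61, 62, 75, 78, -1, 0, -1, -1, -1, 0, 0, 63, 62, 65, 7, 10]
177 [66, 60, 63, 65, 76, 76, 79, 75, 76, 0, -2, -4, 0, -1, 64, 65, 8, 8, 6]
180 [53, 48, 51, 61, 73, 76, 75, 78, 75, 73, -2, 0, -3, 65, 62, 36, 10, 13, 9]
183 [17, 10, 31, 8, 64, 71, 78, 75, 73, 65, 12, -1, 65, 66, 54, 9, 9, 8, 9]
186 [10, 11, 27, 30, 62, 66, 67, 74, 67, 64, 68, 65, 61, 59, 6, 5, 9, 9, 10]
189 [9, 8, 10, 19, 25, 56, 51, 59, 59, 66, 66, 66, 66, 10, 10, 8, 9, 9, 10]
192 [10, 10, 7, 7, 8, 21, 30, 44, 9, 9, 61, 65, 59, 10, 11, 10, 10, 7, 10]
195 [8, 10, 11, 6, 7, 8, 12, 23, 31, 33, 5, 54, 10, 7, 10, 10, 9, 10, 9]
```

View pics/crop2.png

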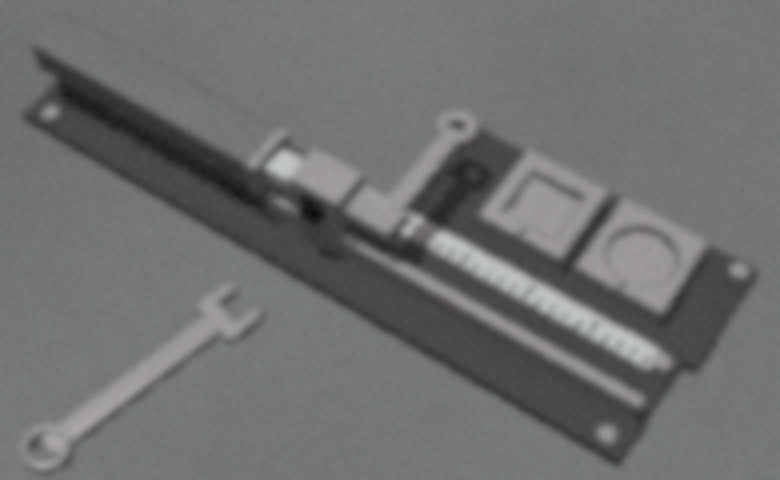

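View pics/crop1.png

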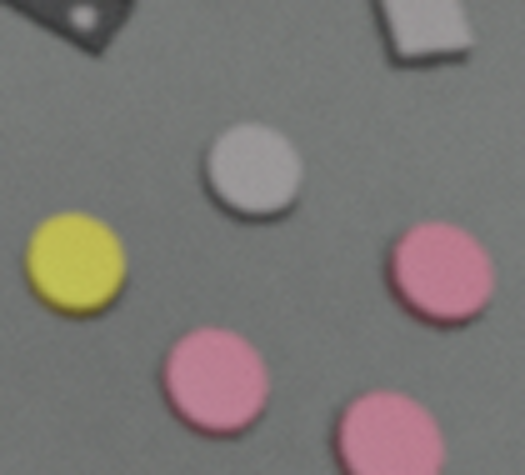

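View pics/wrist.png

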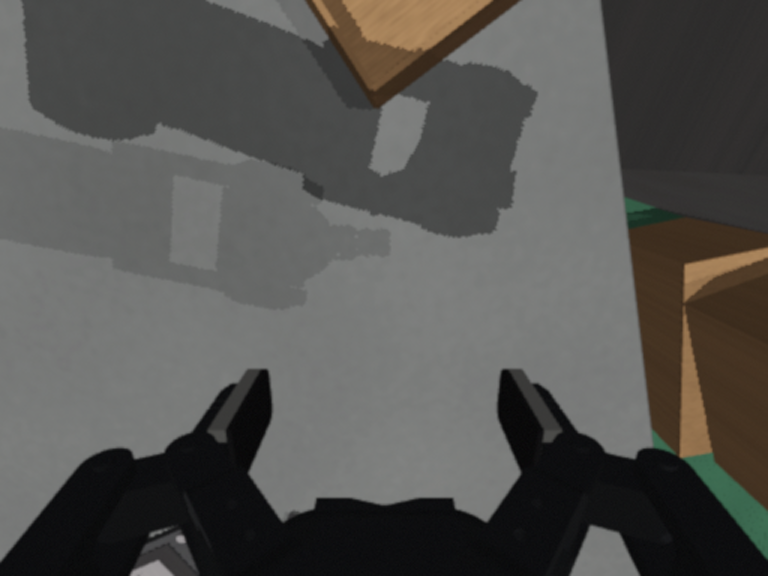

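The crop confirms it: the grey steel disc at crop (253,170), which is (351,274) in the raw image, is the round blank. Its neighbours are yellow, pink or square. In crop2 the round nest is the end block at (645,250). The jig yaw is about 10°, and the closing axis goes along jig x.

>>> drive_tool([
  [[-0.24, -0.042, 0.0], 31, 0.085],
  [[-0.475, -0.084, 0.08], 62.4, 0.07],
  [[-0.475, -0.084, 0.08], 62.4, 0.07],
  [[-0.475, -0.084, 0.08], 62.4, 0.07],
  [[-0.475, -0.084, 0.08], 62.4, 0.07],
  [[-0.475, -0.084, 0.08], 62.4, 0.07],
  [[-0.475, -0.084, 0.08], 62.4, 0.07],
  [[-0.475, -0.084, 0.08], 62.4, 0.07],
  [[-0.475, -0.084, 0.08], 62.4, 0.07],
  [[-0.475, -0.084, 0.08], 62.4, 0.07],
  [[-0.475, -0.084, 0.08], 62.4, 0.07],
  [[-0.475, -0.084, 0.08], 62.4, 0.07],
  [[-0.475, -0.084, 0.08], 62.4, 0.07],
  [[-0.475, -0.084, 0.08], 62.4, 0.07],
  [[-0.475, -0.084, 0.08], 62.4, 0.07],
], newtons=40)

```text
time_s: 1.65
position: [0.5923, 0.3027, 0.1519]
tool_rot: [[-0.177, 0.984, 0.0], [0.984, 0.177, 0.0], [0.0, 0.001, -1.0]]
ft_force: [-0.4, -0.6, -0.6]
grip_width: 0.07
gripper_force: 0.0
```

```bash
python3 - <<'E'
from h import *
d=cam('wrist'); save('w2.png',d['img'],1.5); np.savez('/tmp/w2',**d)
s=env.observe(); print(s['time_s'],s['position'],np.round(s['tool_rot'],4).tolist(),s['grip_width'])
p=proj(d,s['position']); print('tcp px*1.5',p*1.5, 'blank px', proj(d,[.593,.302,.02])*1.5)
E
```

```text
1.7 [0.59239411 0.30259592 0.15180189] [[-0.177, 0.9842, 0.0005], [0.9842, 0.177, 0.0002], [0.0001, 0.0005, -1.0]] 0.06966821025390735
tcp px*1.5 [387.87668433 373.28803002] blank px [386.89412812 280.3231553 ]
```

View pics/w2.png

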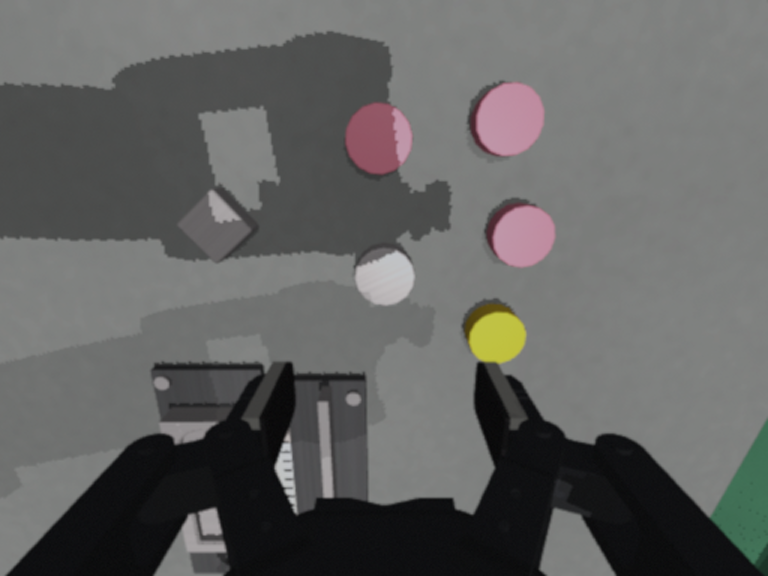

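The wrist view shows the blank at (385,276), the yellow disc at (497,335), the square blank at (216,226) and the jig edge at (365,375), with its sides almost vertical, so the yaw is good. Next I compute the exact blank centre.

```bash
cat >> h.py <<'E'
def totool(s,p): return (np.array(s['tool_rot']).T@(np.array(p)-s['position'])).round(4)
E
python3 - <<'E'
from h import *
d=dict(np.load('/tmp/w2.npz')); s=env.observe()
P=pts(d); hsv=cv2.cvtColor(d['img'],cv2.COLOR_RGB2HSV)
m=((P[...,2]>.012)&(P[...,2]<.028)).astype(np.uint8); m[:150]*=1
n,l,st,c=cv2.connectedComponentsWithStats(m)
i=[k for k in range(1,n) if st[k,4]>200 and np.hypot(c[k][0]-257,c[k][1]-184)<12]
for k in i:
    print(st[k],c[k]); q=P[l==k]; print(q.mean(0))
    cn=cv2.findContours((l==k).astype(np.uint8),0,2)[0][0]; e=cv2.fitEllipse(cn); print(e)
    p=ray(d,*e[0],.02); print(p,totool(s,p))
# bed right edge direction via depth points
a=ray(d,365/1.5,378/1.5,.01); b=ray(d,367/1.5,495/1.5,.01); print(a,b,np.degrees(np.arctan2(*(b-a)[:2])))
E
```

```text
[ 237  164   40   40 1252] [256.52236422 183.45127796]
[0.59077688 0.30566285 0.02079897]
((256.5197448730469, 183.4613037109375), (38.97086715698242, 39.25132751464844), 124.9248046875)
[0.59079749 0.30554505 0.02      ] [ 0.0032 -0.0011  0.1318]
[0.59103493 0.21335892 0.01      ] [0.61278157 0.09266433 0.01      ] 169.78608830383
```

>>> drive_tool([
  [[0.003, -0.001, 0.05], 0, 0.065],
  [[0.003, -0.001, 0.1], 0, 0.065],
  [[0.003, -0.001, 0.13], 0, 0.065],
  [[0.003, -0.001, 0.145], 0, 0.065],
  [[0.003, -0.001, 0.145], 0, 0.065],
  [[0.003, -0.001, 0.145], 0, 0.04],
  [[0.003, -0.001, 0.145], 0, 0.03],
  [[0.003, -0.001, 0.145], 0, 0.03],
  [[0.003, -0.001, 0.145], 0, 0.03],
  [[0.003, -0.001, 0.145], 0, 0.03],
  [[0.003, -0.001, 0.145], 0, 0.03],
  [[0.003, -0.001, 0.145], 0, 0.03],
], newtons=50)

```text
time_s: 2.9
position: [0.5926, 0.3052, 0.009]
tool_rot: [[-0.176, 0.984, 0.004], [0.984, 0.176, 0.001], [0.001, 0.005, -1.0]]
ft_force: [-0.7, -0.1, 6.5]
grip_width: 0.0418
gripper_force: 50.8
```

>>> drive_tool([
  [[0, 0, -0.01], 0, 0.03],
  [[0, 0, -0.03], 0, 0.03],
  [[0, 0, -0.06], 0, 0.03],
  [[0, 0, -0.09], 0, 0.03],
  [[0, 0, -0.1], 0, 0.03],
  [[0, 0, -0.1], 0, 0.03],
  [[0, 0, -0.1], 0, 0.03],
])

```text
time_s: 3.6
position: [0.5908, 0.3045, 0.1051]
tool_rot: [[-0.176, 0.984, -0.002], [0.984, 0.176, -0.001], [-0.0, -0.002, -1.0]]
ft_force: [-0.5, -0.3, -1.6]
grip_width: 0.0415
gripper_force: 51.0
```

```bash
python3 - <<'E'
from h import *
d=cam('wrist'); save('w3.png',d['img'],1.5); np.savez('/tmp/w3',**d)
s=env.observe(); print(s['time_s'],s['position'],np.round(s['tool_rot'],4).tolist(),s['grip_width'],s['ft_force'])
P=pts(d); T=(P-s['position'])@np.array(s['tool_rot'])
print(T[225:262:3,256].round(4).tolist())
E
```

```text
3.65 [0.59067551 0.30447251 0.10461523] [[-0.1759, 0.9844, -0.0029], [0.9844, 0.1759, -0.0009], [-0.0004, -0.003, -1.0]] 0.04159472919958188 [ 1.02461349 -0.33994407 -2.84470576]
[[0.0211, -0.0014, -0.0111], [0.0196, -0.0014, -0.0119], [0.0181, -0.0014, -0.0125], [0.0158, -0.0014, -0.0115], [0.0144, -0.0014, -0.0123], [0.0124, -0.0014, -0.0121], [0.0106, -0.0014, -0.0124], [0.0086, -0.0014, -0.0122], [0.0069, -0.0014, -0.0125], [0.0051, -0.0014, -0.0128], [0.003, -0.0014, -0.0124], [0.0012, -0.0014, -0.0127], [-0.0006, -0.0014, -0.013]]
```

View pics/w3.png

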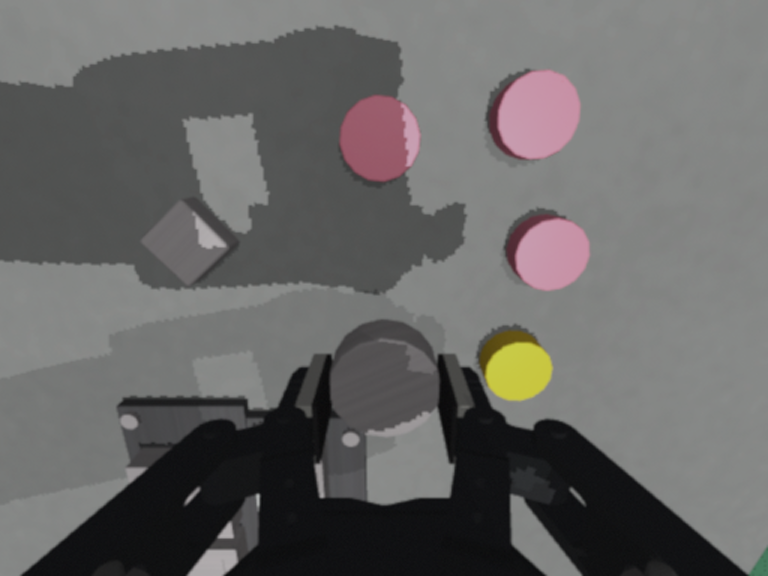

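The wrist view shows the blank held level at (385,380), centred between the pads. Next I look at the round nest from 60 mm short of it.

>>> drive_tool([
  [[-0.02, -0.015, 0], 0, 0.03],
  [[-0.05, -0.036, 0], 0, 0.03],
  [[-0.09, -0.062, 0], 0, 0.03],
  [[-0.13, -0.09, 0], 0, 0.03],
  [[-0.165, -0.116, 0], 0, 0.03],
  [[-0.19, -0.133, 0], 0, 0.03],
  [[-0.205, -0.143, 0], 0, 0.03],
  [[-0.205, -0.143, 0], 0, 0.03],
  [[-0.205, -0.143, 0], 0, 0.03],
  [[-0.205, -0.143, 0], 0, 0.03],
])

```text
time_s: 4.65
position: [0.4869, 0.0785, 0.1059]
tool_rot: [[-0.177, 0.984, -0.001], [0.984, 0.177, 0.0], [0.0, -0.001, -1.0]]
ft_force: [0.5, -0.2, -2.2]
grip_width: 0.0412
gripper_force: 51.1
```

```bash
python3 - <<'E'
from h import *
d=cam('wrist'); save('w4.png',d['img'],1.5); np.savez('/tmp/w4',**d)
s=env.observe(); print(s['time_s'],s['position'],np.round(s['tool_rot'],4).tolist(),s['grip_width'],s['ft_force'])
np.savez('/tmp/s4',position=s['position'],tool_rot=s['tool_rot'])
P=pts(d); T=(P-s['position'])@np.array(s['tool_rot'])
m=((abs(T[...,2]+.0125)<.004)&(abs(T[...,1])<.019)).astype(np.uint8); m[:180]=0
n,l,st,c=cv2.connectedComponentsWithStats(m); k=1+st[1:,4].argmax(); q=T[l==k]; print('disc top',st[k],q.min(0),q.max(0))
# front arc of disc top: circle fit r=22
for y in (-.012,-.008,-.004,0,.004,.008,.012): 
    a=q[abs(q[:,1]+.0012-y)<.0008]; 
    if len(a): print(y,'front',a[:,0].max(),'-> centre',a[:,0].max()-np.sqrt(.022**2-y*y), 'back',a[:,0].min(),a[:,0].min()+np.sqrt(.022**2-y*y))
print(proj(d,[.476,.136,.03])*1.5)
E
```

```text
4.7 [0.48691659 0.07855236 0.10592248] [[-0.177, 0.9842, -0.0005], [0.9842, 0.177, 0.0002], [0.0003, -0.0005, -1.0]] 0.04164786971611944 [-0.42994051  0.13755667 -1.80484258]
disc top [ 225  223   68   69 3778] [-0.02241771 -0.01899183 -0.01385561] [ 0.02135208  0.01897741 -0.00851615]
-0.012 front 0.01793262063134389 -> centre -0.0005064682832418808 back -0.018110014017569266 0.00032907489701650486
-0.008 front 0.02007622716114856 -> centre -0.00041767437077063624 back -0.021455587556234428 -0.0009616860243152336
-0.004 front 0.02064246186105394 -> centre -0.0009908457917299947 back -0.021831758790824385 -0.0001984511380404494
0 front 0.021351935255985062 -> centre -0.0006480647440149367 back -0.022375778557177057 -0.0003757785571770582
0.004 front 0.021143953699525098 -> centre -0.0004893539532588378 back -0.022204813511163893 -0.0005715058583799573
0.008 front 0.02001795842175789 -> centre -0.0004759431101613032 back -0.020202806390719252 0.00029109514119994226
0.012 front 0.017928042895602663 -> centre -0.0005110460189831079 back -0.0174603010485035 0.0009787878660822702
[385.88081925 206.40780572]
```

View pics/w4.png

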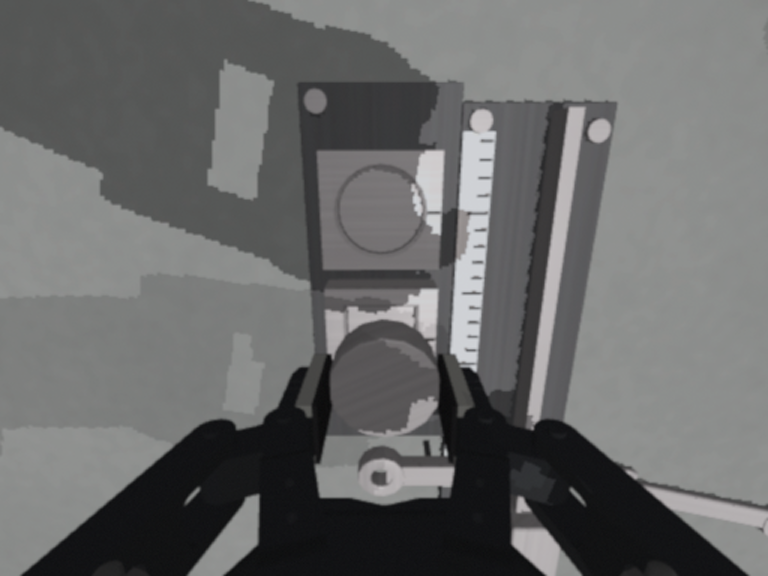

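The wrist view shows the round nest at (381,210), with its mark at (433,212), ahead of the held disc at (385,380). The bush ring is at (381,472), behind the square nest.

```bash
cat > nest.py <<'E'
from h import *
def nest(d,s):
    P=pts(d); z=P[...,2]; m=((z>.026)&(z<.034)).astype(np.uint8); T=(P-s['position'])@np.array(s['tool_rot'])
    m[220:]=0; m=cv2.morphologyEx(m,cv2.MORPH_OPEN,np.ones((3,3),np.uint8))
    n,l,st,c=cv2.connectedComponentsWithStats(m); k=1+st[1:,4].argmax()
    cn,h=cv2.findContours((l==k).astype(np.uint8),cv2.RETR_CCOMP,cv2.CHAIN_APPROX_NONE)
    o=max(cn,key=cv2.contourArea); W=np.array([ray(d,*p[0],.03) for p in o])
    R=np.array(s['tool_rot']); q=((W-s['position'])@R)[:,:2]; r=cv2.minAreaRect((q*1000).astype(np.float32)); print('block mm in tool',r, 'z',np.median(z[l==k]))
    ins=[cn[i] for i in range(len(cn)) if h[0][i][3]>=0]
    if ins:
        i=max(ins,key=cv2.contourArea); W=np.array([ray(d,*p[0],.03) for p in i]); q=((W-s['position'])@R)[:,:2]
        print('cavity',cv2.minEnclosingCircle((q*1000).astype(np.float32)),cv2.fitEllipse((q*1000).astype(np.float32)))
E
python3 - <<'E'
from nest import *
d=dict(np.load('/tmp/w4.npz')); s=dict(np.load('/tmp/s4.npz')); nest(d,s)
R=s['tool_rot']; Z=s['position'][2]
for u,v in [(329,378),(441,378),(337,210),(426,210),(381,166),(381,254),(427,212)]:
    z=Z+.0125 if v==378 else .03
    print(u,v,totool(s,ray(d,u/1.5,v/1.5,z)))
g=cv2.cvtColor(d['img'],cv2.COLOR_RGB2GRAY)
E
```

```text
block mm in tool ((55.05055236816406, -3.388172149658203), (66.32231140136719, 63.21611404418945), 89.97127532958984) z 0.030923390862368814
cavity ((56.015987396240234, -3.5361742973327637), 24.242610931396484) ((55.66899490356445, -3.3475778102874756), (46.686649322509766, 46.87326431274414), 119.64994812011719)
329 378 [ 0.0052 -0.0222 -0.0125]
441 378 [ 0.0052  0.02   -0.0125]
337 210 [ 0.0565 -0.0272  0.076 ]
426 210 [0.0565 0.0214 0.0759]
381 166 [ 0.0794 -0.0032  0.0759]
381 254 [ 0.0319 -0.0033  0.0759]
427 212 [0.0554 0.0219 0.0759]
```

>>> drive_tool([
  [[0.015, -0.002, 0.0], 0, 0.03],
  [[0.035, -0.002, 0.015], 0, 0.03],
  [[0.05, -0.002, 0.035], 0, 0.03],
  [[0.056, -0.0022, 0.05], 0, 0.03],
  [[0.056, -0.0022, 0.06], 0, 0.03],
  [[0.056, -0.0022, 0.062], 0, 0.03],
  [[0.056, -0.0022, 0.062], 0, 0.03],
  [[0.056, -0.0022, 0.062], 0, 0.03],
])

```text
time_s: 5.5
position: [0.4752, 0.1324, 0.0449]
tool_rot: [[-0.176, 0.984, 0.001], [0.984, 0.176, 0.0], [-0.0, 0.001, -1.0]]
ft_force: [-0.6, 0.3, -1.9]
grip_width: 0.0415
gripper_force: 51.1
```

```bash
python3 - <<'E'
from nest import *
d=cam('wrist'); np.savez('/tmp/w5',**d); s=env.observe(); print(s['position'],s['ft_force'],s['time_s'])
save('w5.png',d['img'][170:330,150:360],3.5)
E
```

```text
[0.4751952  0.13231713 0.04495175] [ 0.15775527 -0.10871169 -1.91885636] 5.55
```

View pics/w5.png

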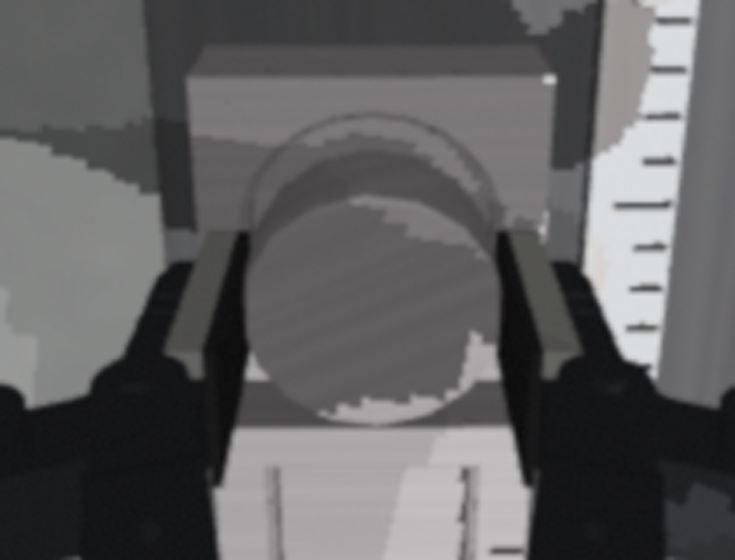

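The crop shows the disc above the cavity: disc centre column 373, cavity arc centre column about 372 with its apex at (372,113).

```bash
python3 - <<'E'
from nest import *
d=dict(np.load('/tmp/w5.npz')); s=env.observe(); Z=s['position'][2]
f=lambda u,v,z:totool(s,ray(d,150+u/3.5-.36,170+v/3.5-.36,z))
print('cav apex',f(372,113,.03),'L',f(247,215,.03),'R',f(498,215,.03), 'block far corners',f(188,77,.03),f(553,77,.03))
print('disc front',f(373,192,Z+.0125),'back',f(373,425,Z+.0125),'L',f(245,295,Z+.0125),'R',f(501,295,Z+.0125),'bottom front',f(373,152,Z-.0075))
E
```

```text
cav apex [ 0.0252 -0.0015  0.0149] L [ 0.0046 -0.0252  0.0149] R [0.0046 0.0224 0.015 ] block far corners [ 0.0321 -0.0347  0.0149] [0.0321 0.0311 0.015 ]
disc front [ 0.0223 -0.0014 -0.0125] back [-0.0213 -0.0013 -0.0125] L [ 0.004  -0.0221 -0.0125] R [ 0.004   0.0194 -0.0125] bottom front [ 0.0206 -0.0014  0.0075]
```

>>> drive_tool([
  [[0, 0, 0.004], 0, 0.03],
  [[0, 0, 0.007], 0, 0.03],
  [[0, 0, 0.009], 0, 0.03],
  [[0, 0, 0.011], 0, 0.03],
  [[0, 0, 0.0125], 0, 0.03],
  [[0, 0, 0.0125], 0, 0.03],
])

```text
time_s: 6.15
position: [0.4746, 0.1325, 0.0316]
tool_rot: [[-0.176, 0.984, -0.0], [0.984, 0.176, -0.0], [0.0, -0.0, -1.0]]
ft_force: [-0.3, -0.5, -2.3]
grip_width: 0.0418
gripper_force: 51.1
```

>>> drive_tool([
  [[0, 0, 0.001], 0, 0.03],
  [[0, 0, 0.002], 0, 0.03],
  [[0, 0, 0.002], 0, 0.03],
])

```text
time_s: 6.45
position: [0.4748, 0.1325, 0.0309]
tool_rot: [[-0.176, 0.984, 0.001], [0.984, 0.176, -0.0], [-0.0, 0.001, -1.0]]
ft_force: [-3.6, -0.7, 10.8]
grip_width: 0.0414
gripper_force: 52.5
```

>>> drive_tool([
  [[0, 0, 0.001], 0, 0.045],
  [[0, 0, 0.001], 0, 0.052],
  [[0, 0, 0.0], 0, 0.06],
  [[0, 0, 0.0], 0, 0.06],
  [[0, 0, -0.02], 0, 0.06],
  [[0, 0, -0.06], 0, 0.075],
  [[-0.03, 0, -0.1], 0, 0.075],
  [[-0.06, 0, -0.1], 0, 0.075],
  [[-0.06, 0, -0.1], 0, 0.075],
  [[-0.06, 0, -0.1], 0, 0.075],
  [[-0.06, 0, -0.1], 0, 0.075],
])

```text
time_s: 7.55
position: [0.4848, 0.074, 0.1294]
tool_rot: [[-0.176, 0.984, -0.001], [0.984, 0.176, 0.0], [0.001, -0.001, -1.0]]
ft_force: [-1.1, 0.3, 1.1]
grip_width: 0.0754
gripper_force: 0.0
```

```bash
python3 - <<'E'
from nest import *
d=cam('wrist'); np.savez('/tmp/w6',**d); s=env.observe(); print(s['position'],s['ft_force'],s['time_s']); 
P=pts(d); T=(P-s['position'])@np.array(s['tool_rot']); z=P[...,2]
m=(z>.037)&(z<.047); m=m.astype(np.uint8); m[225:]=0
n,l,st,c=cv2.connectedComponentsWithStats(m); k=1+st[1:,4].argmax(); q=P[l==k]; print(st[k],c[k])
A=np.c_[q[:,:2]-q[:,:2].mean(0),np.ones(len(q))]; print('plane',np.linalg.lstsq(A,q[:,2],rcond=None)[0])
e=cv2.fitEllipse(cv2.findContours((l==k).astype(np.uint8),0,1)[0][0]); print(e); print('disc',ray(d,*e[0],.042), totool(s,ray(d,*e[0],.042)))
nest(d,s)
E
```

```text
[0.48486156 0.07414751 0.12935035] [ 0.28511752 -0.46105933 -0.85837091] 7.6
[ 232  109   51   53 2039] [257.22265817 135.09367337]
plane [-0.00186375 -0.00413422  0.04300088]
((257.2329406738281, 135.06935119628906), (49.650272369384766, 50.58182907104492), 176.1072235107422)
disc [0.47374743 0.1323489  0.042     ] [ 0.0592 -0.0005  0.0874]
block mm in tool ((59.28499221801758, -0.4830818176269531), (66.34818267822266, 63.3604621887207), 89.97445678710938) z 0.030970611103419858
cavity ((57.552978515625, -0.2515229284763336), 25.901893615722656) ((58.37693786621094, -0.5019362568855286), (47.61809539794922, 49.15095138549805), 93.85445404052734)
```

The blank is seated flat, 12 mm proud and centred. Next I go and look at the head.

>>> drive_tool([
  [[-0.02, 0.01, -0.01], 0, 0.07],
  [[-0.06, 0.03, -0.015], 0, 0.07],
  [[-0.1, 0.05, -0.015], 0, 0.07],
  [[-0.14, 0.07, -0.015], 0, 0.07],
  [[-0.175, 0.085, -0.015], 0, 0.07],
  [[-0.185, 0.09, -0.015], 0, 0.07],
  [[-0.185, 0.09, -0.015], 0, 0.07],
  [[-0.185, 0.09, -0.015], 0, 0.07],
])

```text
time_s: 8.4
position: [0.6058, -0.0913, 0.1444]
tool_rot: [[-0.177, 0.984, -0.001], [0.984, 0.177, 0.001], [0.001, -0.001, -1.0]]
ft_force: [-0.5, 1.1, 0.0]
grip_width: 0.0701
gripper_force: 0.0
```

```bash
python3 - <<'E'
from nest import *
d=cam('wrist'); np.savez('/tmp/w7',**d); s=env.observe(); print(s['position'],s['time_s']); save('w7.png',d['img'],1.5)
P=pts(d); T=(P-s['position'])@np.array(s['tool_rot']); z=P[...,2]
m=((z>.074)&(z<.084)&(abs(T[...,1])<.05)&(abs(T[...,0]-.06)<.06)).astype(np.uint8); m=cv2.morphologyEx(m,cv2.MORPH_OPEN,np.ones((3,3),np.uint8))
n,l,st,c=cv2.connectedComponentsWithStats(m); 
for k in range(1,n):
  if st[k,4]>150:
    cn=cv2.findContours((l==k).astype(np.uint8),0,1)[0][0]; W=np.array([totool(s,ray(d,*p[0],.078)) for p in cn])
    print(st[k],c[k]*1.5,cv2.minAreaRect((W[:,:2]*1000).astype(np.float32)),np.median(z[l==k]))
E
```

```text
[ 0.60574647 -0.09112309  0.14471631] 8.45
[ 239  122   39   51 1909] [386.83263489 220.0151912 ] ((51.5, -0.05000019073486328), (29.899999618530273, 39.39999771118164), 90.0) 0.07894820409660404
```

View pics/w7.png

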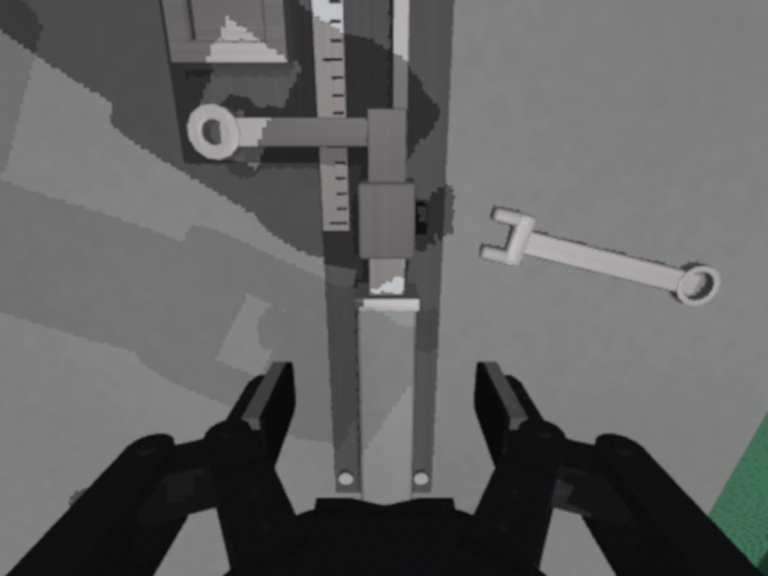

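The wrist view shows the head at (387,220), with the black button at (421,217) on its +x side, the sleeve end at (390,300) and the bush ring at (213,132). The head centre is at tool (+51.5, 0) mm.

>>> drive_tool([
  [[0.025, 0, 0], 0, 0.07],
  [[0.05, 0.0005, 0.02], 0, 0.07],
  [[0.0517, 0.0005, 0.06], 0, 0.07],
  [[0.0517, 0.0005, 0.09], 0, 0.07],
  [[0.0517, 0.0005, 0.102], 0, 0.07],
  [[0.0517, 0.0005, 0.102], 0, 0.07],
  [[0.0517, 0.0005, 0.102], 0, 0.07],
])

```text
time_s: 9.15
position: [0.5984, -0.0417, 0.0442]
tool_rot: [[-0.176, 0.984, 0.002], [0.984, 0.176, -0.001], [-0.001, 0.002, -1.0]]
ft_force: [0.2, -0.6, -0.1]
grip_width: 0.0702
gripper_force: 0.0
```

>>> drive_tool([
  [[0, 0, 0], 0, 0.05],
  [[0, 0, 0], 0, 0.04],
  [[0, 0, 0], 0, 0.03],
  [[0, 0, 0], 0, 0.025],
  [[0, 0, 0], 0, 0.025],
  [[0, 0, 0], 0, 0.025],
  [[0, 0, 0], 0, 0.025],
  [[0, 0, 0], 0, 0.025],
], newtons=35)

```text
time_s: 9.95
position: [0.5985, -0.0422, 0.045]
tool_rot: [[-0.176, 0.984, 0.003], [0.984, 0.176, -0.001], [-0.002, 0.003, -1.0]]
ft_force: [-3.7, -1.5, 10.7]
grip_width: 0.0298
gripper_force: 36.1
```

>>> drive_tool([
  [[0.003, 0, 0], 0, 0.025],
  [[0.01, 0, 0], 0, 0.025],
  [[0.02, 0, 0], 0, 0.025],
])

```text
time_s: 10.25
position: [0.5951, -0.0231, 0.045]
tool_rot: [[-0.176, 0.984, 0.003], [0.984, 0.176, -0.002], [-0.002, 0.003, -1.0]]
ft_force: [-3.8, -2.1, 11.9]
grip_width: 0.0301
gripper_force: 36.2
```

Low force, so the arm slides freely and the button is in.

>>> drive_tool([
  [[0.012, 0, 0], 0, 0.025],
  [[0.028, 0, 0], 0, 0.025],
  [[0.045, 0, 0], 0, 0.025],
  [[0.062, 0, 0], 0, 0.025],
  [[0.08, 0, 0], 0, 0.025],
  [[0.096, 0, 0], 0, 0.025],
  [[0.11, 0, 0], 0, 0.025],
  [[0.119, 0, 0], 0, 0.025],
  [[0.124, 0, 0], 0, 0.025],
  [[0.125, 0, 0], 0, 0.025],
  [[0.125, 0, 0], 0, 0.025],
])

```text
time_s: 11.35
position: [0.5726, 0.1011, 0.045]
tool_rot: [[-0.176, 0.984, 0.002], [0.984, 0.176, -0.0], [-0.001, 0.002, -1.0]]
ft_force: [-6.0, 0.9, 12.8]
grip_width: 0.0303
gripper_force: 36.9
```

```bash
python3 - <<'E'
from nest import *
d=cam('wrist'); e=cam('scene'); np.savez('/tmp/w8',**d); np.savez('/tmp/sc8',**e); s=env.observe(); print(s['position'],s['time_s'],s['grip_width'],s['ft_force'])
R=np.array(s['tool_rot'])
for n,d in (('w',d),('sc',e)):
  P=pts(d); T=(P-s['position'])@R; z=P[...,2]
  # bracket bar / ring: top at 65 mm, between head and bush
  m=(z>.058)&(z<.071)&(T[...,1]<-.02)&(T[...,1]>-.12)&(T[...,0]>.0)&(T[...,0]<.09)
  q=T[m]; print(n,m.sum())
  if m.sum()>20:
    b=q[q[:,1]>-.065]; print('bar x',np.percentile(b[:,0],[3,50,97]),'ring',np.percentile(q[q[:,1]<-.08][:,0],[1,99]),np.percentile(q[:,1],1))
  m=(z>.027)&(z<.034)&(T[...,1]<-.03)&(T[...,1]>-.15)&(T[...,0]>-.06)&(T[...,0]<.12)
  q=T[m]; print('block',m.sum(), np.percentile(q,[1,99],axis=0)[:, :2] if m.sum() else '')
sc=e; c=proj(sc,[.4737,.1323,.04]).astype(int); save('sc8.png',sc['img'][c[1]-50:c[1]+50,c[0]-70:c[0]+60],6); print(c, proj(sc,[.5,.14,.03]))
E
```

```text
[0.57259667 0.10102444 0.0449946 ] 11.45 0.03040504881176094 [-5.93775389  1.24918448 12.88971408]
w 6535
bar x [0.00839737 0.04748157 0.05387544] ring [0.03433696 0.06021891] -0.10290109123739774
block 8877 [[-0.05600953 -0.12438427]
 [ 0.08007823 -0.05862087]]
sc 183
bar x [0.03981887 0.04688168 0.05315223] ring [0.03402871 0.05937908] -0.10041068934916589
block 266 [[-0.00258759 -0.12144196]
 [ 0.0794452  -0.05578631]]
[326 195] [322.26899558 205.18552676]
```

```bash
cat > pm.py <<'E'
from nest import *
def pm(d,s):
  P=pts(d); R=np.array(s['tool_rot']); T=(P-s['position'])@R; z=P[...,2]
  def edges(m,zz,lo,hi):
    out=[]
    for u in range(m.shape[1]):
      v=np.where(m[:,u])[0]
      if len(v)<4: continue
      a=totool(s,ray(d,u,v.min()-.5,zz)); b=totool(s,ray(d,u,v.max()+.5,zz))
      if lo<a[1]<hi: out.append((a[0],b[0]))
    return np.median(out,axis=0),len(out)
  m=(z>.058)&(z<.072)&(T[...,0]>.025)&(T[...,0]<.075)
  e,n=edges(m,.065,-.07,-.035); print('bar',e,e.mean(),n)
  k=(m&(T[...,1]<-.07)).astype(np.uint8); W=np.array([totool(s,ray(d,*p[0],.065))[:2] for p in max(cv2.findContours(k,0,1)[0],key=len)])
  print('ring',W.min(0),W.max(0),'mid x',(W[:,0].min()+W[:,0].max())/2)
  m=(z>.026)&(z<.0355)&(T[...,0]>.052)&(T[...,0]<.1)
  e,n=edges(m,.03,-.118,-.065); print('block far',e[0],'-> centre',e[0]-.032,n)
  m=(z>.037)&(z<.048)&(T[...,0]>.06)&(abs(T[...,1]+.09)<.03)
  e,n=edges(m,.042,-.094,-.088); print('disc far',e[0],'-> centre',e[0]-.022,n)
E
python3 - <<'E'
from pm import *
pm(dict(np.load('/tmp/w8.npz')),env.observe())
E
```

```text
bar [0.0552 0.0395] 0.04735 73
ring [ 0.0328 -0.1062] [ 0.0617 -0.0674] mid x 0.04725
block far 0.0803 -> centre 0.048299999999999996 92
disc far 0.0698 -> centre 0.0478 11
```

>>> drive_tool([
  [[0.0005, 0, 0], 0, 0.025],
  [[0.001, 0, 0], 0, 0.025],
  [[0.001, 0, 0], 0, 0.025],
  [[0.001, 0, 0], 0, 0.025],
  [[0.001, 0, 0], 0, 0.025],
])

```text
time_s: 11.95
position: [0.5725, 0.1015, 0.045]
tool_rot: [[-0.176, 0.984, 0.002], [0.984, 0.176, -0.001], [-0.001, 0.002, -1.0]]
ft_force: [-5.9, -1.6, 14.6]
grip_width: 0.0306
gripper_force: 37.0
```

```bash
python3 - <<'E'
from pm import *
d=cam('wrist'); s=env.observe(); print(s['position'],s['grip_width'],s['gripper_force'],s['ft_force'],s['time_s']); pm(d,s)
E
```

```text
[0.57248997 0.10153199 0.04498886] 0.03033733008371171 36.99842691421509 [-5.34584743 -2.76498584 13.49578448] 12.0
bar [0.0552 0.0395] 0.04735 73
ring [ 0.0328 -0.1062] [ 0.0617 -0.0678] mid x 0.04725
block far 0.0797 -> centre 0.04769999999999999 92
disc far 0.0692 -> centre 0.0472 11
```

>>> drive_tool([
  [[0.0006, 0, 0], 0, 0.025],
  [[0.0006, 0, 0], 0, 0.025],
  [[0.0006, 0, 0], 0, 0.025],
  [[0.0006, 0, 0], 0, 0.025],
  [[0.0006, 0, 0], 0, 0.025],
])

```text
time_s: 12.5
position: [0.5724, 0.1021, 0.045]
tool_rot: [[-0.176, 0.984, 0.002], [0.984, 0.176, -0.001], [-0.001, 0.002, -1.0]]
ft_force: [-6.3, -2.2, 12.7]
grip_width: 0.0304
gripper_force: 37.0
```

```bash
python3 - <<'E'
from pm import *
d=cam('wrist'); s=env.observe(); print(s['position'],s['grip_width'],s['gripper_force'],s['ft_force'],s['time_s']); pm(d,s)
E
```

```text
[0.57241247 0.10209388 0.04499623] 0.030245960444080143 37.002843618392944 [-5.25895211 -0.69872198 12.41775844] 12.55
bar [0.0552 0.0395] 0.04735 73
ring [ 0.0328 -0.1062] [ 0.0617 -0.0673] mid x 0.04725
block far 0.0792 -> centre 0.047200000000000006 93
disc far 0.0687 -> centre 0.0467 11
```

The pointer is at the mark within about 0.2 mm, and the button is held in.

```bash
python3 -c "
from rig import env
print(env.close_job())"
```

```text
the job is handed in; nothing more can be done
None
```

I handed the job in at about 12.6 s: the round blank lies flat in the round nest, and the arm is drawn out with the pointer at that nest's mark (within about 0.2 mm by the wrist camera) and the head still pinched with the lock button pressed; no verdict came back.

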